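# Slide the coffee jug back until the brewer's jug switch clicks

### The job

Lift the steel jug by the knob on its lid, set it upright on the front part of the coffee brewer's base, in front of the brew head, with its side handle pointing out of the open front, and let go of it. Then take it by the side handle and slide it back under the brew head, centred over the round warming plate, just until it presses the roller lever switch to its click; do not push on past that, and leave the jug standing there. Do not disturb the mug, the soap bottle or the tin.

Things in the scene. Friction and masses are not known exactly. Their poses are not given: they have to be found in the camera images.
- brewer: Coffee brewer, grey and steel, fixed. Origin on the worktop (z 0), on its centre line; +x points from the open front into the machine, +y left looking in, z up. Base slab: x -150 to +100 mm, 200 wide, top at z 25. Tower: x 100 to 220, 320 high. Above the base in front of x = 3 all is open: the jug can be set down with its axis at x -80, 83 mm short of the switch.
- brew_head (a point): Middle of the lower front edge of the brew head, a steel box jutting from the tower over the base: brewer x +3, y 0, z 210 mm. The head spans x 3 to 100, 120 wide, z 210 to 300. The standing jug with its knob passes 10 mm below it; a gripper that holds the lid knob does not, one that holds the side handle stays in front of it. Axes as the brewer's.
- warming_plate (a point): Centre of the dark round warming plate (116 mm across, level with the base's top), partly below the brew head: brewer x +11, y 0, z 25 mm. With the jug's axis over this point the switch has clicked and is not overtravelled. Axes as the brewer's.
- lever (a joint): Roller lever of the jug switch, rad: 0 free, grows as the roller is pushed to brewer +x. Clicks at 0.12, is overtravelled above 0.34, ends at 0.65. Light spring (0.6 N at the click, 0.9 N at 0.34): a jug left standing stays put. A centred jug touches the roller with its axis at brewer x +3 mm, clicks it at about +8, overtravels it at about +17.
- roller (a point): Centre of the white roller (12 mm across, 10 wide) at the tip of the switch lever, 45 mm long, which leans forward from a black switch body on the tower's front face, below the brew head; its pivot is at brewer x +85, z 80 mm. Free, the roller is at brewer x +59, y 0, z 117 mm.
- jug_center (a point): Upright steel vacuum jug, 100 mm across, about 0.7 kg: point on its axis 67.5 mm above its underside. Body 122 mm high, black lid to 135, lid knob to 175. The side handle points along this frame's -x; y is across the handle, z up: with the jug's axes parallel to the brewer's the handle points straight out of the front.
- jug_knob (a point): Grip point of the black round lid knob, on the jug's axis 160 mm above its underside. Knob 32 mm across, from 145 to 175 mm height, on a thinner stem. It can be gripped from above in any direction and carries the whole jug.
- jug_handle (a point): Grip point on the jug's side handle, 100 mm above the jug's underside: a vertical black bar 14 mm (radial) by 12 mm (along the jug's y), centred 85 mm from the jug's axis (28 mm gap to the body), from 35 to 125 mm height. Pinch it from above, a finger on each y side.
- mug: White mug, 80 mm across, 95 mm high, standing on the worktop; origin at the centre of its underside. Bystander.
- soap: Green washing-up bottle, 60 mm across, 190 mm high; origin at the centre of its underside. Bystander.
- tin: Plain metal tin, 74 mm across, 100 mm high; origin at the centre of its underside. Bystander.

How it is judged (in metres and radians):
On the way, in this order (a step that is already met when the one before it is completed fails the run):
1. the jug is lifted at least 15 mm by its lid knob (height (world z) of jug_center above 0.0825 m and contact force between the fingers and jug above 1 N and distance between the grasp point and jug_knob below 0.04 m), for 0.1 s.
2. the jug stands upright on the base in front of the brew head (its axis at brewer x -130 to -25 mm, within 40 mm of the centre line), let go, with the switch lever free (x of jug_center in the frame of brewer between -0.13 and -0.025 m and y of jug_center in the frame of brewer between -0.04 and 0.04 m and z of jug_center in the frame of brewer between 0.0885 and 0.0965 m and angle between jug_center's own z axis and vertical below 0.06 rad and contact force between the fingers and jug below 0.1 N and value of joint lever below 0.04 rad), for 0.2 s.
3. the jug is taken by its side handle, before it has reached the click (distance between the grasp point and jug_handle below 0.05 m and contact force between the fingers and jug above 1 N and value of joint lever below 0.12 rad), for 0.1 s.
At the end, for the whole second after the job is handed in: The jug stands upright and at rest on the base, let go, within 18 mm of the brewer's centre line, its handle pointing out of the front (within about 35 degrees), and itself holds the roller lever between 0.12 and 0.34 rad (clicked, not overtravelled: the jug's axis at about brewer x +8 to +17 mm) (value of joint lever between 0.12 and 0.34 rad and contact force between jug and lever above 0.1 N and y of jug_center in the frame of brewer between -0.018 and 0.018 m and z of jug_center in the frame of brewer between 0.0885 and 0.0965 m and angle between jug_center's own z axis and vertical below 0.06 rad and x of jug_handle in the frame of brewer below -0.055 m and contact force between the fingers and jug below 0.1 N and linear speed of jug below 0.01 m/s); the robot touches nothing.
It fails at once if the switch lever is pushed past 0.34 rad (overtravel) (value of joint lever above 0.34 rad).
It fails at once if the jug is tipped more than about 23 degrees (angle between jug_center's own z axis and vertical above 0.4 rad).
It fails at once if the mug is moved more than 25 mm or tipped (distance of mug from where it was at the start of the episode above 0.025 m or angle between mug's own z axis and vertical above 0.3 rad).
It fails at once if the soap is moved more than 25 mm or tipped (distance of soap from where it was at the start of the episode above 0.025 m or angle between soap's own z axis and vertical above 0.3 rad).
It fails at once if the tin is moved more than 25 mm or tipped (distance of tin from where it was at the start of the episode above 0.025 m or angle between tin's own z axis and vertical above 0.3 rad).
It also fails if it takes over 53 s, if anything falls off the work surface, if the arm or the gripper's body presses on something with over 40 N, if the wrist force passes 120 N, or if a joint passes its speed limit or range.

### The arm

A 7-joint arm with a two-finger parallel gripper is mounted at the origin on the work surface. World frame = base frame: x ahead of the robot, y to its left, z up, the work surface at z = 0. Lengths are in m, angles in degrees, forces in N, time in s.
With the tool pointing down it reaches from about 0.4 to 0.85 m from the base axis. Payload 10.4 kg.
Tool frame: the origin (TCP) lies midway between the tips of the shut fingers; the grasp point (between the pads) lies 19 mm behind it; z points along the fingers, y is the line along which they close (so a half turn about z gives the same grasp; the last joint's range is limited). The gripper opens to 87 mm and grips with 3 to 60 N. Pads are 19 mm wide; open, the fingers measure 117 mm over their backs; the gripper's body (75 mm by 190 mm) begins 51 mm behind the grasp point.
Start: joints at [-72.972, 19.034, -3.707, 83.658, 1.238, 77.344, -5.071], TCP at [0.196, 0.593, 0.223] pointing down, gripper open.
Joint ranges: [-148.97, 148.97], [-28.65, 121.19], [-84.17, 76.75], [9.2, 138.47], [-72.65, 252.65], [3.7, 117.97], [-149.18, 149.18]. Speed limits (degrees/s): [127.2, 127.2, 159.86, 159.86, 180, 180, 180].

### API

Orientations are given as a 3x3 rotation matrix whose columns are the frame's x, y, z axes.
In Python, from workcell import arm gives the robot as it stands. The module is installed in compiled form; this text tells all that it offers.
- The arm moves only by the tool move_arm, never from a script. Its argument "commands" is a list of rows, each a list of 2 entries, a list of its own where there are three numbers: the shift along the tool's x, y, z in mm, then the turn, a rotation vector about the tool's x, y, z in degrees. A call has 1 to 5 rows; each row shifts and turns the commanded pose from where the row before left it, along the tool's axes as they then stand; what a row does not reach is not made up. A row lasts 1/10 s, in which the tool goes at most 50 mm and 8.59 degrees, less where a joint would pass 70% of its speed; a pose out of reach is approached as far as the arm can. A call with a gripper value outside its range is refused whole. "grip" is the gripper command: -1 is shut, 1 is fully open, values between are in proportion, set as the call begins (left out, the last holds). The fingers move at their own pace and stop on an object; "squeeze" is the grip in N (left out, the last holds). Time passes only in rows, so rows that do not move let the fingers close. It gives the time, the measured TCP pose, the force, the opening and the grip force at its end, in the units of the state.
- arm.state(): the state, without advancing time (a new reading comes with each control period).
- arm.read_camera(name): name is "side" or "top" or "wrist"; returns the picture (420x560x3 uint8, red, green, blue); there is no depth.
- arm.get_calibration(name): a dict with "vfov" (degrees; the focal length in pixels is half the picture's height over the tangent of half this angle, whatever the lens; pixels are square), "cx", "cy" (the principal point, pixels), "dist" ([k1, k2, p1, p2, k3] as OpenCV has them; the pictures are not rectified), "position" and "rotation" of the camera in the world. Camera axes: x right, y up, looking along -z (the intrinsics and any distortion apply to the point x, -y, -z); pixel columns grow to the right and rows downward; lengths in m; the calibration is good to about 2 mm. A picture is of the moment at which its call begins: read the wrist's pose just before it. get_calibration takes no time and is no camera call; for the wrist camera it gives the pose at the moment of the call.
- arm.hand_in(): hands the job in; it is judged then, once.
The state is a dict: "t": time; "joint_pos": joint angles; "qvel": joint speeds; "tau": joint torques, N m; "eef_pos": TCP position; "orientation": TCP orientation; "contact_force": force on the tool from outside, world axes, zero at the start; "wrist_torque": the same for the moment, N m; "grip_width": finger opening in m; "grasp_force": force on a finger pad.
Only numpy, scipy, OpenCV 4.12 (cv2) and the standard library are available. Lean on these libraries where they do the work, as an engineer would, in place of code of your own. Each camera call takes 0.05 s, during which the arm holds its last target. There are 200 camera calls.

## Working session

There is one attempt and no reset: what is moved stays moved. The work goes in short steps, Python scripts to look and compute and a tool call to move; the robot and the scene stay as the last step left them, time stands still between calls to the robot, and variables do not carry over. Pictures are saved under pics/ and viewed, at most 10 in all, crops included, and the job is handed in when it is done.

Besides the shell and the picture viewer there is one more tool, called as a command line: name --argument value ..., lists and objects as JSON in quotes. move_arm: Moves the arm, as the interface text tells. Its arguments: {"type":"object","properties":{"commands":{"type":"array"},"grip":{"type":"number"},"squeeze":{"type":"number"}},"required":["commands"]}

```bash
mkdir -p pics; cat > h.py <<'E'
import numpy as np, cv2
from workcell import arm
def ray(cal,u,v,H=420):
    f=H/2/np.tan(np.radians(cal["vfov"])/2)
    K=np.array([[f,0,cal["cx"]],[0,f,cal["cy"]],[0,0,1]])
    p=cv2.undistortPoints(np.array([[[u,v]]],float),K,np.array(cal["dist"],float))[0,0]
    d=np.array(cal["rotation"])@np.array([p[0],-p[1],-1.]); return np.array(cal["position"]),d/np.linalg.norm(d)
def plane(cal,u,v,z):
    o,d=ray(cal,u,v); return o+d*(z-o[2])/d[2]
def proj(cal,P):
    f=210/np.tan(np.radians(cal["vfov"])/2)
    K=np.array([[f,0,cal["cx"]],[0,f,cal["cy"]],[0,0,1]])
    c=np.array(cal["rotation"]).T@(np.array(P,float)-np.array(cal["position"]))
    return cv2.projectPoints(np.array([[c[0],-c[1],-c[2]]]),np.zeros(3),np.zeros(3),K,np.array(cal["dist"],float))[0].ravel()
E
python3 - <<'E'
from h import *
ims=[]
for n in("side","top","wrist"):
    c=arm.get_calibration(n); print(n,{k:np.round(v,3).tolist() for k,v in c.items()})
    im=arm.read_camera(n); np.save(f"{n}.npy",im)
    cv2.imwrite(f"pics/{n}0.png",cv2.resize(im[:,:,::-1],(800,600)))
s=arm.state(); print(s["t"],s["eef_pos"],np.round(s["orientation"],3).tolist())
E
```

```text
side {'vfov': 43.164, 'cx': 272.522, 'cy': 216.035, 'dist': [-0.07, 0.0, 0.0, 0.0, 0.0], 'position': [0.797, -0.571, 1.409], 'rotation': [[0.88, -0.427, 0.21], [0.475, 0.789, -0.388], [-0.0, 0.441, 0.897]]}
top {'vfov': 45.849, 'cx': 281.09, 'cy': 210.74, 'dist': [-0.02, 0.0, 0.0, 0.0, 0.0], 'position': [0.422, 0.001, 1.396], 'rotation': [[0.018, 0.995, -0.094], [-1.0, 0.019, 0.016], [0.017, 0.093, 0.995]]}
wrist {'vfov': 70.485, 'cx': 278.401, 'cy': 210.847, 'dist': [-0.025, 0.0, 0.0, 0.0, 0.0], 'position': [0.13, 0.615, 0.384], 'rotation': [[0.313, -0.917, -0.246], [0.95, 0.302, 0.083], [-0.002, -0.26, 0.966]]}
0.15 [0.19637846 0.59303124 0.22195107] [[-0.949, 0.314, -0.0], [0.314, 0.949, -0.001], [-0.0, -0.001, -1.0]]
```

View pics/top0.png

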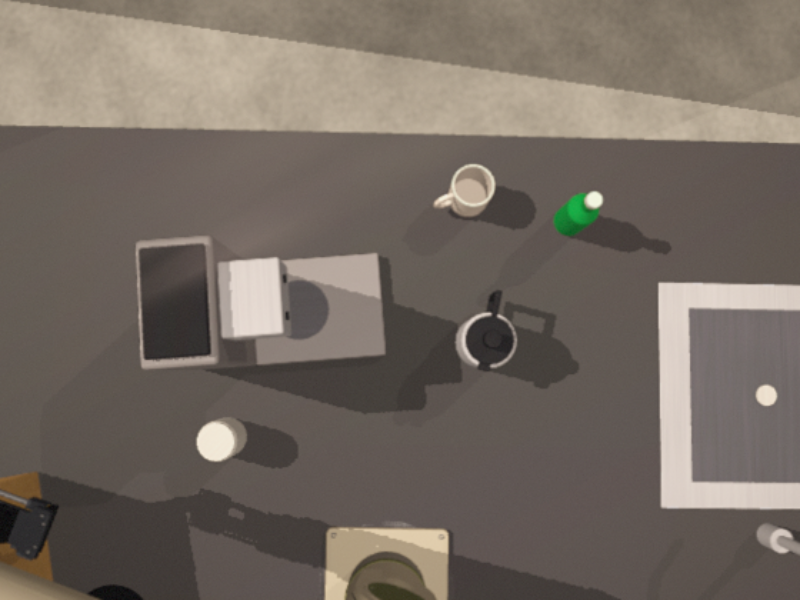

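View pics/side0.png

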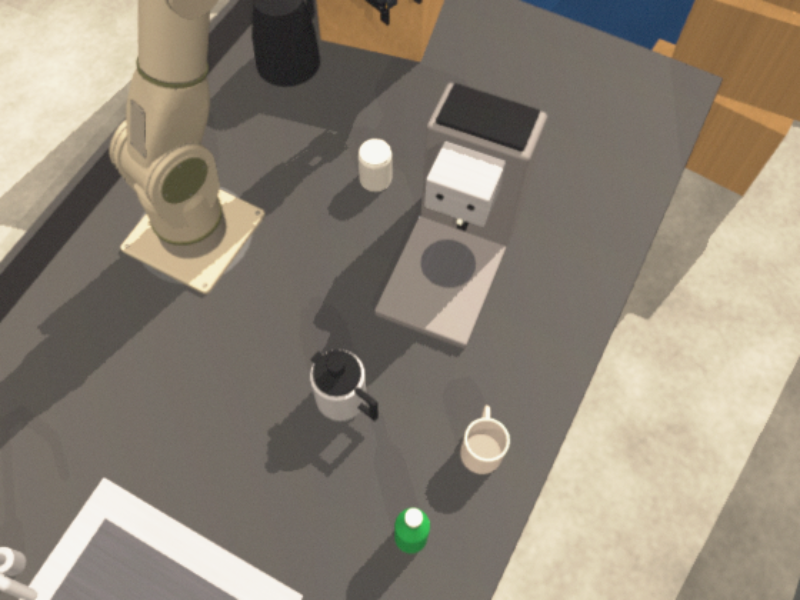

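The top view shows the brewer front edge at about (378,254)-(384,354), the jug lid at (490,340) with its handle at (495,297), and the front opening towards world -y. The side view shows the knob at about (336,362) and the handle at (370,403). Next I'll measure these on zoomed crops.

```bash
python3 - <<'E'
from h import *
T=np.load("top.npy");S=np.load("side.npy")
def crop(im,x,y,w,h,W,H): return cv2.resize(im[y:y+h,x:x+w,::-1],(W,H),interpolation=cv2.INTER_CUBIC)
a=crop(T,310,195,66,75,400,300*0+455//1) if 0 else crop(T,310,195,80,60,400,300)
b=crop(S,205,235,80,60,400,300)
c=crop(T,150,165,160,120,400,300)
d=crop(S,250,145,120,90,400,300)
cv2.imwrite("pics/crops.png",np.vstack([np.hstack([a,b]),np.hstack([c,d])]))
ct=arm.get_calibration("top");cs=arm.get_calibration("side")
k=.7
r=lambda v:np.round(v,4)
for n,z,t,s in[("knob",.175,(492,339),(336,360)),("handle",.12,(495,297),(372,405)),("baseFL",.025,(378,254),(466,346)),("baseFR",.025,(384,354),(377,308))]:
    print(n,r(plane(ct,t[0]*k,t[1]*k,z)),r(plane(cs,s[0]*k,s[1]*k,z)))
E
```

```text
knob [ 0.474 -0.176  0.175] [ 0.4738 -0.1703  0.175 ]
handle [ 0.5526 -0.1889  0.12  ] [ 0.5594 -0.1969  0.12  ]
baseFL [0.6423 0.0266 0.025 ] [0.6467 0.0271 0.025 ]
baseFR [0.4477 0.0109 0.025 ] [0.4506 0.0168 0.025 ]
```

View pics/crops.png

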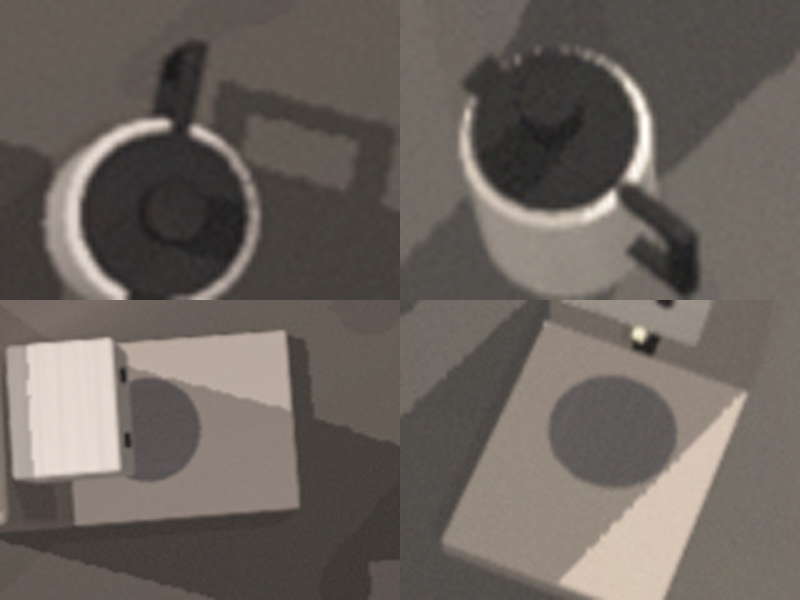

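```bash
python3 - <<'E'
from h import *
from scipy.optimize import least_squares
ct=arm.get_calibration("top");cs=arm.get_calibration("side")
A=lambda u,v:(310+u/5,195+v/5); B=lambda u,v:(205+(u-400)/5,235+v/5)
C=lambda u,v:(150+u/2.5,165+(v-300)/2.5); D=lambda u,v:(250+(u-400)/3.333,145+(v-300)/3.333)
obs=[(ct,C(286,331),(-150,100)),(ct,C(299,507),(-150,-100)),(cs,D(443,545),(-150,-100)),(cs,D(747,392),(100,100)),(cs,D(545,320),(100,-100)),(cs,D(612,431),(11,0)),(cs,(466*.7,346*.7),(-150,100))]
P=np.array([plane(c,*p,.025)[:2] for c,p,_ in obs]);L=np.array([l for *_,l in obs])/1000
def tf(q): R=np.array([[np.cos(q[2]),-np.sin(q[2])],[np.sin(q[2]),np.cos(q[2])]]); return L@R.T+q[:2]
s=least_squares(lambda q:(tf(q)-P).ravel(),[.54,.17,1.6],loss="soft_l1",f_scale=.003)
q=s.x; print("brewer",q[:2].round(4),np.degrees(q[2]).round(2)); print((1000*(tf(q)-P)).round(1).tolist())
for n,c,p,z in[("knob",ct,A(174,210),.175),("lid",ct,A(164,214),.135),("lidS",cs,B(555,130),.135),("knobS",cs,B(548,95),.175),("hT",ct,A(195,47),.125),("hS",cs,B(690,235),.125)]:
    print(n,plane(c,*p,z).round(4))
yaw=q[2];x=np.array([np.cos(yaw),np.sin(yaw)])
print("place",q[:2]-.08*x,"final",q[:2]+.0125*x,"head",q[:2]+.003*x)
for n,(c,u,v,z) in {"mug":(ct,473,188,.09),"soap":(ct,590,205,.19),"tin":(ct,217,440,.1)}.items(): print(n,plane(c,u*.7,v*.7,z).round(3))
E
```

```text
brewer [0.5301 0.1666] 84.33
[[-227.7, 0.1], [167.0, -1.2], [162.2, 0.3], [-180.7, 1.7], [215.7, 0.6], [0.0, -1.6], [-230.9, 0.1]]
knob [ 0.4748 -0.1769  0.175 ]
lid [ 0.4744 -0.1777  0.135 ]
lidS [ 0.4777 -0.1779  0.135 ]
knobS [ 0.4752 -0.1757  0.175 ]
hT [ 0.5613 -0.1946  0.125 ]
hS [ 0.5642 -0.1917  0.125 ]
place [0.52217447 0.08703264] final [0.53132034 0.17907938] head [0.53038104 0.16962593]
mug [ 0.761 -0.151  0.09 ]
soap [ 0.71  -0.344  0.19 ]
tin [0.286 0.308 0.1  ]
```

```bash
python3 - <<'E'
from h import *
from scipy.optimize import least_squares
ct=arm.get_calibration("top");cs=arm.get_calibration("side")
C=lambda u,v:(150+u/2.5,165+(v-300)/2.5); D=lambda u,v:(250+(u-400)/3.333,145+(v-300)/3.333)
obs=[(ct,C(286,331),(-150,-100)),(ct,C(299,507),(-150,100)),(cs,D(443,545),(-150,100)),(cs,D(747,392),(100,-100)),(cs,D(545,320),(100,100)),(cs,D(612,431),(11,0)),(cs,(466*.7,346*.7),(-150,-100))]
P=np.array([plane(c,*p,.025)[:2] for c,p,_ in obs]);L=np.array([l for *_,l in obs])/1000
def tf(q): R=np.array([[np.cos(q[2]),-np.sin(q[2])],[np.sin(q[2]),np.cos(q[2])]]); return L@R.T+q[:2]
s=least_squares(lambda q:(tf(q)-P).ravel(),[.54,.17,1.6],loss="soft_l1",f_scale=.003)
q=s.x; print("brewer",q[:2].round(4),np.degrees(q[2]).round(2)); print((1000*(tf(q)-P)).round(1).tolist())
yaw=q[2];x=np.array([np.cos(yaw),np.sin(yaw)])
print("place",q[:2]-.08*x,"final",q[:2]+.0125*x)
s=arm.state();print(s["eef_pos"],s["orientation"].tolist() if hasattr(s["orientation"],'tolist') else s["orientation"])
E
```

```text
brewer [0.5324 0.1666] 95.64
[[3.3, 0.1], [-0.1, -1.2], [-4.9, 0.3], [0.9, 1.7], [-0.7, 0.6], [0.2, -1.6], [0.0, 0.1]]
place [0.54030363 0.08703127] final [0.53120705 0.1790829 ]
[0.19637846 0.59303124 0.22195107] [[-0.9493172339366948, 0.3143194368844959, -0.00028451255868176746], [0.31431956129904315, 0.9493166812711248, -0.0010256925245054412], [-5.230257873146869e-05, -0.001063135452861985, -0.9999994335035641]]
```

move_arm --commands '[[[0,0,0],[0,0,-7.3]],[[-25,-38,0],[0,0,0]],[[-25,-40,0],[0,0,0]],[[-25,-40,0],[0,0,0]],[[-25,-40,-5],[0,0,0]]]' --grip 1

```text
t: 0.65
eef_pos: [0.2647, 0.4169, 0.2267]
orientation: [[-0.982, 0.191, -0.001], [0.191, 0.982, -0.001], [0.0, -0.001, -1.0]]
contact_force: [0.3, 0.2, 0.8]
grip_width: 0.0871
grasp_force: 0.0
```

```bash
cat >> h.py <<'E'
def go(x,y,z):
    s=arm.state(); R=np.array(s["orientation"]); d=R.T@(np.array([x,y,z])-s["eef_pos"])*1000
    print("t",round(s["t"],2),"pos",np.round(s["eef_pos"],4),"yawy",np.degrees(np.arctan2(R[1,1],R[0,1])).round(1),"z",R[:,2].round(3),"d",d.round(1),"w",s["grip_width"],"F",np.round(s["contact_force"],1),"g",s["grasp_force"])
E
python3 -c "
from h import *
go(.31,.32,.23);print(np.round(arm.state()['joint_pos'],1))"
```

```text
t 0.65 pos [0.2647 0.4169 0.2267] yawy 79.0 z [-0.001 -0.001 -1.   ] d [-63.  -86.4  -3.2] w 0.08707286254097876 F [0.3 0.2 0.8] g 0.0
[-62.3   2.5  -0.6 102.6   0.   75.   16.1]
```

move_arm --commands '[[[-29,-40,0],[0,0,0]],[[-29,-40,-5],[0,0,0]],[[-26,-38,-5],[0,0,0]],[[-26,-38,-5],[0,0,0]],[[-26,-38,-5],[0,0,0]]]'

```text
t: 1.15
eef_pos: [0.3611, 0.2008, 0.2477]
orientation: [[-0.982, 0.191, -0.0], [0.191, 0.982, 0.001], [0.0, 0.001, -1.0]]
contact_force: [1.1, 0.5, -0.2]
grip_width: 0.087
grasp_force: 0.0
```

```bash
python3 -c "
from h import *
go(.42,.08,.25);go(.4757,-.177,.25)"
```

```text
t 1.15 pos [0.3611 0.2008 0.2477] yawy 79.0 z [-0.     0.001 -1.   ] d [ -80.9 -107.3   -2.3] w 0.08703857967763592 F [ 1.1  0.5 -0.2] g 0.0
t 1.15 pos [0.3611 0.2008 0.2477] yawy 79.0 z [-0.     0.001 -1.   ] d [-184.7 -348.9   -2.5] w 0.08703857967763592 F [ 1.1  0.5 -0.2] g 0.0
```

move_arm --commands '[[[-27,-36,0],[0,0,0]],[[-27,-36,0],[0,0,0]],[[-27,-36,0],[0,0,0]],[[-18,-43,0],[0,0,0]],[[-18,-43,0],[0,0,0]]]'

```text
t: 1.65
eef_pos: [0.4386, -0.012, 0.2475]
orientation: [[-0.982, 0.191, 0.0], [0.191, 0.982, 0.0], [-0.0, 0.0, -1.0]]
contact_force: [1.4, -0.0, -0.7]
grip_width: 0.0868
grasp_force: 0.0
```

move_arm --commands '[[[-18,-43,0],[0,0,0]],[[-17,-43,0],[0,0,0]],[[-13,-35,0],[0,0,0]],[[0,0,0],[0,0,0]]]'

```text
t: 2.05
eef_pos: [0.4621, -0.1434, 0.2477]
orientation: [[-0.98, 0.198, 0.0], [0.198, 0.98, -0.002], [-0.001, -0.002, -1.0]]
contact_force: [-0.2, -0.3, 0.0]
grip_width: 0.0871
grasp_force: 0.0
```

```bash
python3 -c "
from h import *
go(.4757,-.177,.25);go(.4757,-.177,.143)
im=arm.read_camera('wrist');c=arm.get_calibration('wrist')
for P in [(.4757,-.177,.175),(.563,-.193,.125)]: print(proj(c,P))
cv2.imwrite('pics/w1.png',im[:,:,::-1])"
```

```text
t 2.05 pos [ 0.4621 -0.1434  0.2477] yawy 78.6 z [ 0.    -0.002 -1.   ] d [-20.  -30.3  -2.3] w 0.08713015321493942 F [-0.2 -0.3  0. ] g 0.0
t 2.05 pos [ 0.4621 -0.1434  0.2477] yawy 78.6 z [ 0.    -0.002 -1.   ] d [-19.9 -30.1 104.7] w 0.08713015321493942 F [-0.2 -0.3  0. ] g 0.0
[239.76971912 242.29161384]
[249.66066582 302.33917373]
```

View pics/w1.png

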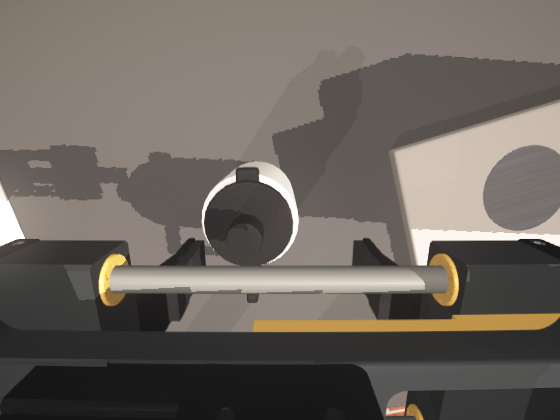

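The wrist view shows the knob top at about (244,235), against a prediction of (240,242). That confirms the jug position to within a few mm, and the handle is below the gripper at (252,295).

```bash
python3 -c "
from h import *
c=arm.get_calibration('wrist')
print(plane(c,244,235,.175),plane(c,250,222,.135))
go(.476,-.175,.143)"
```

```text
[ 0.47004879 -0.1720412   0.175     ] [ 0.47127001 -0.17102111  0.135     ]
t 2.1 pos [ 0.4622 -0.1405  0.2474] yawy 78.7 z [-0.    -0.001 -1.   ] d [-20.3 -31.1 104.4] w 0.08685506449748236 F [0.4 0.7 0.5] g 0.0
```

move_arm --commands '[[[-9,-17,20],[0,0,0]],[[-9,-17,25],[0,0,0]],[[0,0,25],[0,0,0]],[[0,0,10],[0,0,0]],[[0,0,0],[0,0,0]]]'

```text
t: 2.6
eef_pos: [0.473, -0.1736, 0.1665]
orientation: [[-0.982, 0.19, -0.003], [0.19, 0.982, 0.001], [0.003, 0.0, -1.0]]
contact_force: [-0.2, -0.1, -0.1]
grip_width: 0.0872
grasp_force: 0.0
```

```bash
python3 -c "
from h import *
go(.4745,-.175,.143)
im=arm.read_camera('wrist');c=arm.get_calibration('wrist')
for P in [(.4745,-.175,.175)]: print(proj(c,P))
cv2.imwrite('pics/w2.png',im[:,:,::-1])"
```

```text
t 2.6 pos [ 0.473  -0.1736  0.1665] yawy 79.1 z [-0.003  0.001 -1.   ] d [-1.8 -1.1 23.5] w 0.08721421694672368 F [-0.2 -0.1 -0.1] g 0.0
[277.65223694 261.18389373]
```

View pics/w2.png

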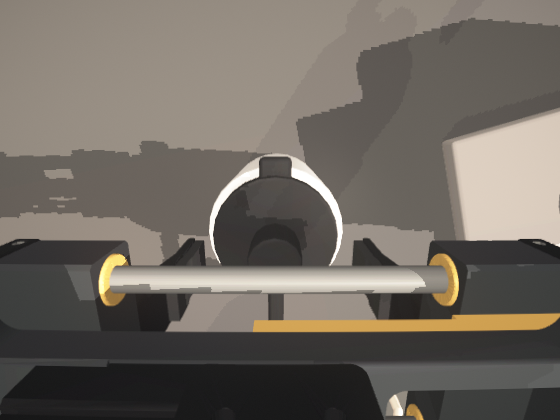

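The knob is centred between the fingers (x≈275 against 278), and the handle and spout line up with the tool axis. I'll lower the gripper and grip the knob.

move_arm --commands '[[[-1,-1,12],[0,0,0]],[[0,0,11],[0,0,0]],[[0,0,0],[0,0,0]]]'

```text
t: 2.95
eef_pos: [0.4738, -0.1756, 0.1432]
orientation: [[-0.982, 0.191, -0.002], [0.191, 0.982, 0.0], [0.002, 0.0, -1.0]]
contact_force: [-0.7, -0.0, 0.3]
grip_width: 0.0873
grasp_force: 0.0
```

move_arm --commands '[[[0,0,0],[0,0,0]],[[0,0,0],[0,0,0]],[[0,0,0],[0,0,0]],[[0,0,0],[0,0,0]],[[0,0,0],[0,0,0]]]' --grip -1 --squeeze 35

```text
t: 3.45
eef_pos: [0.4746, -0.176, 0.1447]
orientation: [[-0.982, 0.191, 0.0], [0.191, 0.982, 0.0], [-0.0, 0.0, -1.0]]
contact_force: [-0.5, -0.2, -0.4]
grip_width: 0.0547
grasp_force: 0.0
```

move_arm --commands '[[[0,0,-10],[0,0,0]],[[0,0,-15],[0,0,0]],[[0,0,-20],[0,0,0]],[[0,0,-15],[0,0,0]],[[0,0,0],[0,0,0]]]'

```text
t: 3.95
eef_pos: [0.4756, -0.1764, 0.2069]
orientation: [[-0.982, 0.191, 0.004], [0.191, 0.982, 0.0], [-0.004, 0.001, -1.0]]
contact_force: [0.1, -0.2, -0.4]
grip_width: 0.015
grasp_force: 0.0
```

The fingers are slow and needed about 0.9 s to close. I'll reopen and go back down.

move_arm --commands '[[[0,0,0],[0,0,0]],[[0,0,0],[0,0,0]],[[0,0,0],[0,0,0]],[[0,0,0],[0,0,0]],[[0,0,0],[0,0,0]]]' --grip 1

```text
t: 4.45
eef_pos: [0.4743, -0.176, 0.2042]
orientation: [[-0.982, 0.191, -0.001], [0.191, 0.982, 0.0], [0.001, -0.0, -1.0]]
contact_force: [0.1, -0.1, 0.4]
grip_width: 0.047
grasp_force: 0.0
```

move_arm --commands '[[[0,0,0],[0,0,0]],[[0,0,0],[0,0,0]],[[0,0,0],[0,0,0]],[[0,0,0],[0,0,0]]]'

```text
t: 4.85
eef_pos: [0.4745, -0.176, 0.2045]
orientation: [[-0.982, 0.191, -0.0], [0.191, 0.982, 0.0], [0.0, 0.0, -1.0]]
contact_force: [-0.2, -0.5, -0.9]
grip_width: 0.0789
grasp_force: 0.0
```

```bash
python3 -c "
from h import *
go(.4745,-.176,.143)
im=arm.read_camera('wrist')
a=np.load('top.npy');b=arm.read_camera('top')
cv2.imwrite('pics/w3.png',np.hstack([cv2.resize(im[:,:,::-1],(400,300)),cv2.resize(b[195:255,310:390,::-1],(400,300))]))"
```

```text
t 4.85 pos [ 0.4745 -0.176   0.2045] yawy 79.0 z [-0.  0. -1.] d [-0.  -0.  61.5] w 0.07891394731026131 F [-0.2 -0.5 -0.9] g 0.0
```

View pics/w3.png

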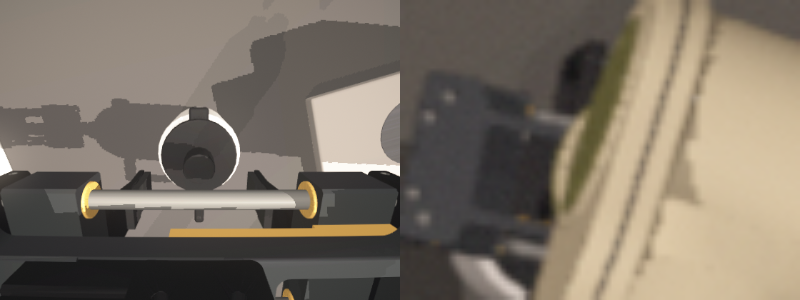

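The jug stands undisturbed, with the knob centred between the fingers (wrist tile (199,163), handle at (199,215)). I'll go down and grip it fully this time.

move_arm --commands '[[[0,0,20],[0,0,0]],[[0,0,20],[0,0,0]],[[0,0,15],[0,0,0]],[[0,0,6],[0,0,0]],[[0,0,0],[0,0,0]]]'

```text
t: 5.45
eef_pos: [0.4741, -0.176, 0.1431]
orientation: [[-0.982, 0.191, -0.001], [0.191, 0.982, -0.0], [0.001, -0.0, -1.0]]
contact_force: [-0.1, 0.2, 0.0]
grip_width: 0.0875
grasp_force: 0.0
```

move_arm --commands '[[[0,0,0],[0,0,0]],[[0,0,0],[0,0,0]],[[0,0,0],[0,0,0]],[[0,0,0],[0,0,0]],[[0,0,0],[0,0,0]]]' --grip -1 --squeeze 35

```text
t: 5.95
eef_pos: [0.4746, -0.176, 0.1437]
orientation: [[-0.982, 0.191, 0.0], [0.191, 0.982, 0.0], [-0.0, 0.0, -1.0]]
contact_force: [0.2, 0.1, 0.4]
grip_width: 0.0548
grasp_force: 0.0
```

move_arm --commands '[[[0,0,0],[0,0,0]],[[0,0,0],[0,0,0]],[[0,0,0],[0,0,0]],[[0,0,0],[0,0,0]],[[0,0,0],[0,0,0]]]'

```text
t: 6.45
eef_pos: [0.4745, -0.1762, 0.1435]
orientation: [[-0.982, 0.191, 0.0], [0.191, 0.982, -0.0], [-0.0, -0.0, -1.0]]
contact_force: [0.6, -1.5, 0.2]
grip_width: 0.0313
grasp_force: 35.0
```

move_arm --commands '[[[0,0,-10],[0,0,0]],[[0,0,-20],[0,0,0]],[[0,0,-20],[0,0,0]],[[0,0,-15],[0,0,5]],[[0,0,0],[0,0,8]]]'

```text
t: 6.95
eef_pos: [0.475, -0.1762, 0.2105]
orientation: [[-0.912, 0.411, 0.002], [0.411, 0.912, 0.0], [-0.002, 0.001, -1.0]]
contact_force: [1.3, -0.3, -7.0]
grip_width: 0.031
grasp_force: 35.0
```

move_arm --commands '[[[0,0,0],[0,0,8]],[[0,0,0],[0,0,8]],[[0,0,0],[0,0,8]],[[0,0,0],[0,0,8]],[[0,0,0],[0,0,8]]]'

```text
t: 7.45
eef_pos: [0.4739, -0.1758, 0.2084]
orientation: [[-0.433, 0.901, -0.001], [0.901, 0.433, 0.001], [0.001, -0.001, -1.0]]
contact_force: [-0.4, 0.7, -7.1]
grip_width: 0.0312
grasp_force: 35.0
```

move_arm --commands '[[[0,0,0],[0,0,8]],[[0,0,0],[0,0,8]],[[0,0,0],[0,0,4]],[[0,0,0],[0,0,0.7]],[[0,0,0],[0,0,0]]]'

```text
t: 7.95
eef_pos: [0.4742, -0.1759, 0.2085]
orientation: [[-0.094, 0.996, -0.001], [0.996, 0.094, 0.0], [0.0, -0.001, -1.0]]
contact_force: [0.8, 0.2, -7.2]
grip_width: 0.0312
grasp_force: 35.0
```

```bash
python3 -c "
from h import *
x=np.array([np.cos(np.radians(95.3)),np.sin(np.radians(95.3))]);p=np.array([.5324,.1666])-.095*x;print(p)
go(*p,.21)"
```

```text
[0.54117521 0.07200615]
t 7.95 pos [ 0.4742 -0.1759  0.2085] yawy 5.4 z [-0.001  0.    -1.   ] d [240.5  89.9  -1.5] w 0.031214625766820863 F [ 0.8  0.2 -7.2] g 35.000304160639644
```

move_arm --commands '[[[20,8,0],[0,0,0]],[[30,11,0],[0,0,0]],[[35,13,0],[0,0,0]],[[35,13,0],[0,0,0]],[[35,13,0],[0,0,0]]]'

```text
t: 8.45
eef_pos: [0.518, -0.0148, 0.2086]
orientation: [[-0.094, 0.996, -0.0], [0.996, 0.094, 0.0], [0.0, -0.0, -1.0]]
contact_force: [0.4, 0.1, -7.4]
grip_width: 0.0314
grasp_force: 35.0
```

move_arm --commands '[[[35,13,0],[0,0,0]],[[30,11,0],[0,0,0]],[[20,8,0],[0,0,0]],[[0,0,5],[0,0,0]],[[0,0,10],[0,0,0]]]'

```text
t: 8.95
eef_pos: [0.5424, 0.0707, 0.1935]
orientation: [[-0.093, 0.996, 0.001], [0.996, 0.093, -0.001], [-0.001, 0.001, -1.0]]
contact_force: [0.5, -1.2, -6.9]
grip_width: 0.0313
grasp_force: 35.0
```

```bash
python3 -c "
from h import *
go(.5412,.072,.1695)
im=arm.read_camera('side');np.save('s1.npy',im)
cv2.imwrite('pics/s1.png',cv2.resize(im[120:300,200:440,::-1],(800,600)))"
```

```text
t 8.95 pos [0.5424 0.0707 0.1935] yawy 5.3 z [ 0.001 -0.001 -1.   ] d [ 1.5 -1.1 24. ] w 0.03134586337827866 F [ 0.5 -1.2 -6.9] g 35.00117048621178
```

View pics/s1.png

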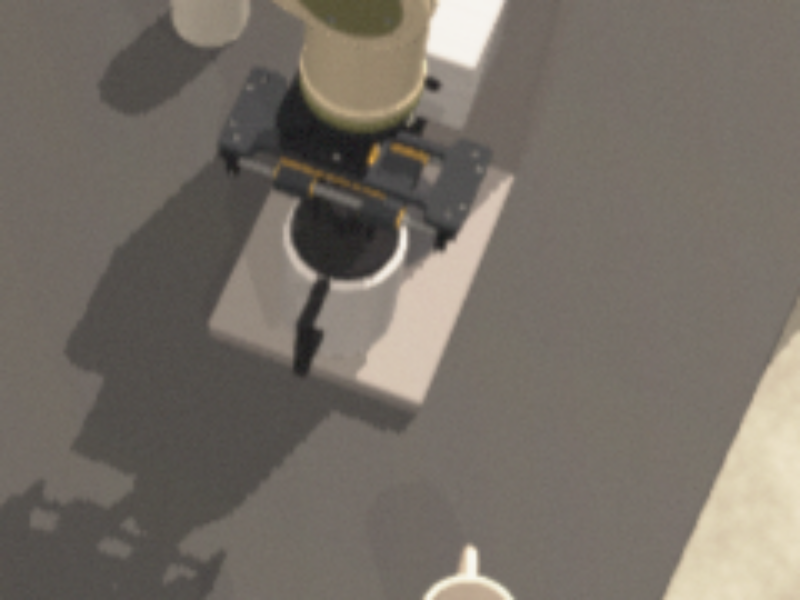

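The jug hangs over the front of the base at about (345,240) in this crop, upright, with its handle at (305,350) pointing out of the front. Next I'll lower it.

move_arm --commands '[[[0,0,10],[0,0,0]],[[0,0,8],[0,0,0]],[[0,0,4],[0,0,0]],[[0,0,2],[0,0,0]],[[0,0,0],[0,0,0]]]'

```text
t: 9.5
eef_pos: [0.5421, 0.0711, 0.1695]
orientation: [[-0.092, 0.996, -0.0], [0.996, 0.092, -0.0], [-0.0, -0.0, -1.0]]
contact_force: [0.7, -0.2, -7.6]
grip_width: 0.0311
grasp_force: 35.0
```

move_arm --commands '[[[0,0,1],[0,0,0]],[[0,0,0],[0,0,0]]]'

```text
t: 9.7
eef_pos: [0.5423, 0.0712, 0.1689]
orientation: [[-0.092, 0.996, 0.001], [0.996, 0.092, 0.0], [0.0, 0.001, -1.0]]
contact_force: [0.0, -0.6, -5.5]
grip_width: 0.0312
grasp_force: 35.0
```

Contact is starting. I'll go one more mm and then release.

move_arm --commands '[[[0,0,0.6],[0,0,0]],[[0,0,0],[0,0,0]]]'

```text
t: 9.9
eef_pos: [0.5425, 0.0709, 0.1687]
orientation: [[-0.092, 0.996, 0.001], [0.996, 0.092, 0.0], [0.0, 0.001, -1.0]]
contact_force: [-1.3, -1.8, 2.9]
grip_width: 0.0308
grasp_force: 35.0
```

move_arm --commands '[[[0,0,0],[0,0,0]],[[0,0,0],[0,0,0]],[[0,0,0],[0,0,0]],[[0,0,0],[0,0,0]],[[0,0,0],[0,0,0]]]' --grip 1

```text
t: 10.4
eef_pos: [0.5421, 0.0714, 0.1679]
orientation: [[-0.092, 0.996, 0.0], [0.996, 0.092, 0.0], [0.0, 0.0, -1.0]]
contact_force: [-0.7, -0.4, 1.0]
grip_width: 0.0631
grasp_force: 0.0
```

move_arm --commands '[[[0,0,0],[0,0,0]],[[0,0,0],[0,0,0]],[[0,0,-15],[0,0,0]],[[0,0,-25],[0,0,0]],[[0,0,-20],[0,0,0]]]'

```text
t: 10.9
eef_pos: [0.5423, 0.0711, 0.2301]
orientation: [[-0.092, 0.996, 0.001], [0.996, 0.092, 0.0], [0.0, 0.001, -1.0]]
contact_force: [0.4, 0.1, -0.2]
grip_width: 0.0868
grasp_force: 0.0
```

```bash
python3 -c "
from h import *
go(.5412,.072,.23)
im=arm.read_camera('wrist');b=arm.read_camera('side')
cv2.imwrite('pics/w4.png',np.hstack([cv2.resize(im[:,:,::-1],(400,300)),cv2.resize(b[140:260,230:390,::-1],(400,300))]))
np.save('w4.npy',im)"
```

```text
t 10.9 pos [0.5423 0.0711 0.2301] yawy 5.3 z [ 0.001  0.    -1.   ] d [ 1.  -1.   0.1] w 0.08681778951211465 F [ 0.4  0.1 -0.2] g 0.0
```

View pics/w4.png

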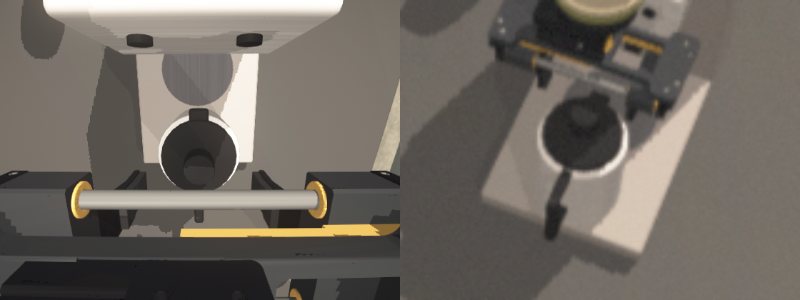

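The jug stands upright in front of the head with its handle pointing out. In the wrist tile the lid is at (200,155), the plate front edge at row 105 and the head's lower edge at row ~52. I'll use this view to cross-check the brewer pose.

```bash
python3 - <<'E'
from h import *
im=np.load('w4.npy');g=cv2.GaussianBlur(cv2.cvtColor(im,cv2.COLOR_RGB2GRAY),(5,5),0).astype(float)
c=arm.get_calibration('wrist')
def vedge(u,a,b): d=np.diff(g[a:b,u-1:u+2].mean(1)); i=np.argmax(abs(d)); return a+i+.5,d[i]
def hedge(v,a,b): d=np.diff(g[v-1:v+2,a:b].mean(0)); i=np.argmax(abs(d)); return a+i+.5,d[i]
th=np.radians(95.3);x=np.array([np.cos(th),np.sin(th)]);y=np.array([-x[1],x[0]]);o=np.array([.5324,.1666])
def br(u,v,z): p=plane(c,u,v,z)[:2]; return np.round([1000*(p-o)@x,1000*(p-o)@y],1)
for u in(262,277,292):
    v,d=vedge(u,135,153); print("plate front",u,v,d,br(u,v,.025))
for u in(208,340):
    v,d=vedge(u,205,245); print("base front",u,v,d,br(u,v,.025))
for u in(230,270,320):
    v,d=vedge(u,60,85); print("head low",u,v,d,br(u,v,.21))
for v in(100,125):
    for a,b in((180,215),(335,380),(215,250),(305,345)):
        u,d=hedge(v,a,b); print("row",v,u,d,br(u,v,.025))
s=arm.state()["eef_pos"];p=np.array(s[:2]);print("tcp",1000*(p-o)@x,1000*(p-o)@y)
h=np.array([.5423,.0711])-.085*x;print("handle",h)
E
```

```text
plate front 262 145.5 20.333333333333343 [-42.8  16. ]
plate front 277 150.5 -36.000000000000014 [-48.8  -2.2]
plate front 292 144.5 19.000000000000014 [-41.6 -20.4]
base front 208 227.5 -32.66666666666666 [-147.5   87.9]
base front 340 226.5 -45.33333333333334 [-146.3  -84.5]
head low 230 77.5 -4.666666666666671 [ 3.9 24.9]
head low 270 74.5 -4.333333333333329 [5.5 1.9]
head low 320 75.5 -7.333333333333329 [  5.1 -26.8]
row 100 191.5 28.33333333333333 [ 9.6 98.1]
row 100 360.5 -34.0 [   9.8 -100.4]
row 100 226.5 -22.333333333333343 [ 9.5 57. ]
row 100 325.5 23.666666666666686 [  9.6 -59.1]
row 125 193.5 28.66666666666667 [-18.7  97.6]
row 125 359.5 -35.666666666666686 [ -18.6 -101.1]
row 125 234.5 -17.666666666666686 [-18.8  48.6]
row 125 317.5 18.333333333333343 [-18.7 -50.7]
tcp -95.9861673952815 -2.347356427139189
handle [ 0.5501515 -0.0135366]
```

move_arm --commands '[[[-30,0,0],[0,0,0]],[[-35,0,0],[0,0,0]],[[-25,0,0],[0,6,0]],[[0,0,0],[0,6,0]],[[0,0,0],[0,0,0]]]' --grip 0.3

```text
t: 11.5
eef_pos: [0.55, -0.0228, 0.2281]
orientation: [[-0.082, 0.996, -0.018], [0.974, 0.084, 0.209], [0.209, -0.0, -0.978]]
contact_force: [-0.6, -0.0, -0.1]
grip_width: 0.059
grasp_force: 0.0
```

```bash
python3 -c "
from h import *
go(.5498,-.0096,.111);print(np.round(arm.state()['joint_pos'],1))"
```

```text
t 11.5 pos [ 0.55   -0.0228  0.2281] yawy 4.8 z [-0.018  0.209 -0.978] d [-11.6   0.9 117.3] w 0.05901796079306908 F [-0.6 -0.  -0.1] g 0.0
[-32.6  13.6  44.5  95.3 -21.5  79.2  21.1]
```

move_arm --commands '[[[-6,1,30],[0,0,0]],[[-6,0,35],[0,0,0]],[[0,0,30],[0,0,0]],[[0,0,15],[0,0,0]],[[0,0,7],[0,0,0]]]'

```text
t: 12.0
eef_pos: [0.5496, -0.0043, 0.11]
orientation: [[-0.092, 0.996, -0.021], [0.974, 0.094, 0.206], [0.207, -0.002, -0.978]]
contact_force: [-0.1, 0.7, 0.7]
grip_width: 0.0566
grasp_force: 0.0
```

move_arm --commands '[[[0,0,0],[0,0,0]],[[0,0,0],[0,0,0]]]'

```text
t: 12.2
eef_pos: [0.551, -0.0058, 0.1123]
orientation: [[-0.09, 0.996, -0.017], [0.974, 0.092, 0.207], [0.208, 0.002, -0.978]]
contact_force: [-0.6, -0.6, 0.6]
grip_width: 0.0562
grasp_force: 0.0
```

```bash
python3 -c "
from h import *
go(.5498,-.0096,.111)
im=arm.read_camera('wrist');b=arm.read_camera('side')
cv2.imwrite('pics/w5.png',np.hstack([cv2.resize(im[:,:,::-1],(400,300)),cv2.resize(b[140:260,230:390,::-1],(400,300))]))"
```

```text
t 12.2 pos [ 0.551  -0.0058  0.1123] yawy 5.3 z [-0.017  0.207 -0.978] d [-3.8 -1.5  0.5] w 0.05621692941037201 F [-0.6 -0.6  0.6] g 0.0
```

View pics/w5.png

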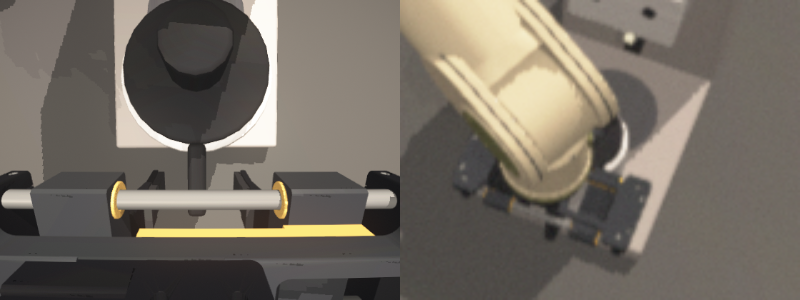

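The handle bar (197,180) is midway between the fingers (155 and 240). I'll grip it now.

move_arm --commands '[[[-4,0,0],[0,0,0]],[[0,0,0],[0,0,0]],[[0,0,0],[0,0,0]],[[0,0,0],[0,0,0]],[[0,0,0],[0,0,0]]]' --grip -1 --squeeze 15

```text
t: 12.8
eef_pos: [0.5505, -0.0096, 0.1102]
orientation: [[-0.09, 0.996, -0.019], [0.974, 0.092, 0.207], [0.208, -0.0, -0.978]]
contact_force: [-0.4, -1.1, -0.3]
grip_width: 0.0244
grasp_force: 0.0
```

move_arm --commands '[[[0,0,0],[0,0,0]],[[0,0,0],[0,0,0]],[[0,0,0],[0,0,0]],[[0,0,0],[0,0,0]],[[0,0,0],[0,0,0]]]'

```text
t: 13.3
eef_pos: [0.5505, -0.0096, 0.1101]
orientation: [[-0.09, 0.996, -0.019], [0.974, 0.092, 0.207], [0.208, -0.0, -0.978]]
contact_force: [-0.2, 0.4, -0.4]
grip_width: 0.0119
grasp_force: 15.0
```

```bash
python3 -c "
from h import *
s=arm.state()
x=np.array([np.cos(np.radians(95.3)),np.sin(np.radians(95.3)),0])
p=s['eef_pos']+.100*x; go(*p); go(*(s['eef_pos']+.109*x))"
```

```text
t 13.3 pos [ 0.5505 -0.0096  0.1101] yawy 5.3 z [-0.019  0.207 -0.978] d [97.8 -0.  20.8] w 0.011856067887565696 F [-0.2  0.4 -0.4] g 15.005450122989714
t 13.3 pos [ 0.5505 -0.0096  0.1101] yawy 5.3 z [-0.019  0.207 -0.978] d [106.6  -0.   22.7] w 0.011856067887565696 F [-0.2  0.4 -0.4] g 15.005450122989714
```

move_arm --commands '[[[6,0,1.3],[0,0,0]],[[10,0,2.1],[0,0,0]],[[10,0,2.1],[0,0,0]],[[10,0,2.1],[0,0,0]],[[10,0,2.2],[0,0,0]]]'

```text
t: 13.8
eef_pos: [0.5462, 0.0378, 0.1102]
orientation: [[-0.09, 0.996, -0.019], [0.974, 0.092, 0.207], [0.208, 0.0, -0.978]]
contact_force: [-0.1, -4.1, 0.7]
grip_width: 0.0118
grasp_force: 15.0
```

move_arm --commands '[[[10,0,2.1],[0,0,0]],[[10,0,2.2],[0,0,0]],[[10,0,2.1],[0,0,0]],[[6,0,1.3],[0,0,0]],[[0,0,0],[0,0,0]]]'

```text
t: 14.3
eef_pos: [0.5425, 0.0759, 0.1101]
orientation: [[-0.092, 0.996, -0.02], [0.973, 0.094, 0.209], [0.209, -0.0, -0.978]]
contact_force: [1.5, 3.3, -0.7]
grip_width: 0.0117
grasp_force: 15.0
```

```bash
python3 -c "
from h import *
th=np.radians(95.3);x=np.array([np.cos(th),np.sin(th),0]);y=np.array([-x[1],x[0],0])
s=arm.state();d=1000*(s['eef_pos']-np.array([.5505,-.0096,.1101]));print('slid',d@x,d@y,d[2])
go(*(np.array([.5505,-.0096,.1101])+.109*x))"
```

```text
slid 85.87085250229 0.018427496673657923 0.010443605913762477
t 14.3 pos [0.5425 0.0759 0.1101] yawy 5.4 z [-0.02   0.209 -0.978] d [22.6  0.1  4.9] w 0.011734899113567199 F [ 1.5  3.3 -0.7] g 14.992956913774833
```

move_arm --commands '[[[5,0,1],[0,0,0]],[[5,0,1.1],[0,0,0]],[[4,0,0.9],[0,0,0]],[[0,0,0],[0,0,0]],[[0,0,0],[0,0,0]]]'

```text
t: 14.8
eef_pos: [0.5415, 0.0888, 0.1101]
orientation: [[-0.091, 0.996, -0.019], [0.974, 0.093, 0.208], [0.209, 0.0, -0.978]]
contact_force: [1.8, -0.5, 1.7]
grip_width: 0.0116
grasp_force: 15.0
```

```bash
python3 -c "
from h import *
th=np.radians(95.3);x=np.array([np.cos(th),np.sin(th),0]);y=np.array([-x[1],x[0],0])
c=arm.get_calibration('wrist');im=arm.read_camera('wrist');np.save('w6.npy',im);b=arm.read_camera('side');np.save('s6.npy',b)
s=arm.state();d=1000*(s['eef_pos']-np.array([.5505,-.0096,.1101]));print('slid',d@x,d@y,d[2],s['contact_force'])
cv2.imwrite('pics/w6.png',np.hstack([cv2.resize(im[:,:,::-1],(400,300)),cv2.resize(b[110:230,230:390,::-1],(400,300),interpolation=cv2.INTER_CUBIC)]))
cs=arm.get_calibration('side')
print('roller free px',proj(cs,np.r_[.5324,.1686,.117]+.059*x),'lidctr exp',proj(cs,np.r_[.5324,.1686,.160]+.0*x),proj(c,np.r_[.5324,.1686,.160]))
go(*(np.array([.5505,-.0096,.1101])+.109*x))"
```

```text
slid 98.81584440404885 -0.10622688242347424 0.008669967164670611 [0.6140678  1.09725768 0.19936192]
roller free px [321.93216596 155.07820549] lidctr exp [315.67789483 163.22081501] [273.36172257  83.49655461]
t 14.9 pos [0.5415 0.0888 0.1101] yawy 5.3 z [-0.019  0.208 -0.978] d [10.  -0.1  2.1] w 0.011603935841878752 F [0.6 1.1 0.2] g 14.990954857785255
```

View pics/w6.png

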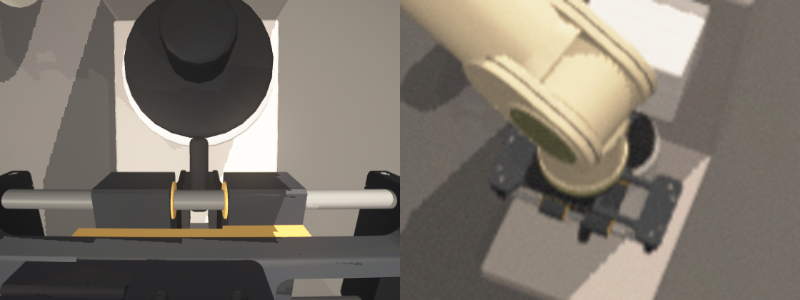

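The wrist view shows the jug gripped by the handle at (200,180), with the lid in the top half and the base front edge at row ~172. I'll compute the jug-to-base distance from those edges.

```bash
python3 - <<'E'
from h import *
im=np.load('w6.npy');g=cv2.GaussianBlur(cv2.cvtColor(im,cv2.COLOR_RGB2GRAY),(3,3),0).astype(float)
c=arm.get_calibration('wrist')
th=np.radians(95.3);x=np.array([np.cos(th),np.sin(th)]);y=np.array([-x[1],x[0]]);o=np.array([.5324,.1666])
def br(u,v,z): p=plane(c,u,v,z)[:2]; return np.round([1000*(p-o)@x,1000*(p-o)@y],1)
def vedge(u,a,b): d=np.diff(g[a:b,u-1:u+2].mean(1)); i=np.argmax(abs(d)); return a+i+.5,d[i].round(1)
for u in(172,180,370,380):
    v,d=vedge(u,225,250); print("base front",u,v,d,br(u,v,.025))
for r in(60,75,90,105,120):
    row=g[r]; d=np.diff(row); L=150+np.argmin(d[150:200]); R=360+np.argmax(d[360:410]); print("lid row",r,L,R,d[L],d[R],br(L+.5,r,.16),br(R+.5,r,.16))
E
```

```text
base front 172 240.5 -63.3 [-83.6  91.1]
base front 180 240.5 -63.0 [-83.5  84. ]
base front 370 240.5 -72.7 [-83.3 -82.8]
base front 380 240.5 -74.3 [-83.3 -91.7]
lid row 60 176 378 -61.0 92.0 [11.6 39.4] [ 11.7 -43.2]
lid row 75 174 381 -79.0 97.0 [ 5.5 40.3] [  5.6 -44.5]
lid row 90 173 381 -70.0 97.0 [-0.6 40.8] [ -0.4 -44.6]
lid row 105 175 380 -85.0 89.0 [-6.7 40. ] [ -6.5 -44.2]
lid row 120 179 376 -77.0 80.0 [-12.8  38.4] [-12.6 -42.7]
```

move_arm --commands '[[[3,0,0.6],[0,0,0]],[[3,0,0.7],[0,0,0]],[[2,0,0.4],[0,0,0]],[[1.5,0,0.3],[0,0,0]],[[0.5,0,0.1],[0,0,0]]]'

```text
t: 15.4
eef_pos: [0.5407, 0.0973, 0.1101]
orientation: [[-0.089, 0.996, -0.019], [0.974, 0.091, 0.206], [0.207, 0.0, -0.978]]
contact_force: [0.2, -6.3, 1.8]
grip_width: 0.0115
grasp_force: 15.0
```

```bash
python3 -c "
from h import *
th=np.radians(95.3);x=np.array([np.cos(th),np.sin(th),0]);y=np.array([-x[1],x[0],0])
s=arm.state();d=1000*(s['eef_pos']-np.array([.5505,-.0096,.1101]));print('slid',d@x,d@y,d[2],s['contact_force'])"
```

```text
slid 107.36624595097341 -0.08510352735976173 0.012296387639193496 [ 0.23355856 -6.32360942  1.84750503]
```

move_arm --commands '[[[0,0,0],[0,0,0]],[[0,0,0],[0,0,0]],[[0,0,0],[0,0,0]]]'

```text
t: 15.7
eef_pos: [0.5407, 0.0974, 0.1101]
orientation: [[-0.089, 0.996, -0.019], [0.974, 0.091, 0.206], [0.207, 0.0, -0.978]]
contact_force: [-0.3, -4.7, 2.3]
grip_width: 0.0119
grasp_force: 15.0
```

move_arm --commands '[[[0,0,0],[0,0,0]],[[0,0,0],[0,0,0]],[[0,0,0],[0,0,0]],[[0,0,0],[0,0,0]],[[0,0,0],[0,0,0]]]' --grip 0.4

```text
t: 16.2
eef_pos: [0.5404, 0.0985, 0.11]
orientation: [[-0.09, 0.996, -0.019], [0.974, 0.092, 0.207], [0.208, -0.0, -0.978]]
contact_force: [0.1, -0.9, 0.9]
grip_width: 0.0442
grasp_force: 0.0
```

move_arm --commands '[[[0,0,0],[0,0,0]],[[0,0,0],[0,0,0]],[[0,0,-20],[0,0,0]],[[0,0,-35],[0,0,0]],[[0,0,-35],[0,0,0]]]'

```text
t: 16.7
eef_pos: [0.5418, 0.0793, 0.1989]
orientation: [[-0.09, 0.996, -0.02], [0.974, 0.092, 0.207], [0.208, -0.001, -0.978]]
contact_force: [0.5, 0.0, 1.0]
grip_width: 0.0604
grasp_force: 0.0
```

move_arm --commands '[[[-30,0,-30],[0,0,0]],[[-40,0,0],[0,0,0]],[[-40,0,0],[0,0,0]],[[0,0,0],[0,0,0]],[[0,0,0],[0,0,0]]]'

```text
t: 17.2
eef_pos: [0.5526, -0.0346, 0.2044]
orientation: [[-0.088, 0.996, -0.019], [0.974, 0.09, 0.207], [0.208, -0.001, -0.978]]
contact_force: [-0.6, 0.6, -0.2]
grip_width: 0.0609
grasp_force: 0.0
```

```bash
python3 - <<'E'
from h import *
c=arm.get_calibration('wrist');im=arm.read_camera('wrist');b=arm.read_camera('side');cs=arm.get_calibration('side')
np.save('w7.npy',im);np.save('s7.npy',b);go(.55,-.05,.25)
th=np.radians(95.3);x=np.array([np.cos(th),np.sin(th)]);o=np.array([.5324,.1666])
g=lambda P,z:np.r_[o+x*P[0]/1e3+np.array([-x[1],x[0]])*P[1]/1e3,z]
for n,cc in(("wrist",c),("side",cs)):
    for P,z in[((-150,100),.025),((-150,-100),.025),((-150,0),.025),((3,0),.21),((12,0),.16),((12-50,0),.147),((-80,0),.15)]: print(n,P,z,proj(cc,g(P,z)).round(1))
E
```

```text
t 17.3 pos [ 0.5528 -0.0325  0.2046] yawy 5.4 z [-0.019  0.208 -0.978] d [ -7.3  -4.5 -48. ] w 0.06085107220778435 F [-1.2 -0.1  0.2] g 0.0
wrist (-150, 100) 0.025 [192.3 180.3]
wrist (-150, -100) 0.025 [361.1 180.1]
wrist (-150, 0) 0.025 [276.7 180.1]
wrist (3, 0) 0.21 [ 274.2 -114.8]
wrist (12, 0) 0.16 [275.2 -56.4]
wrist (-38, 0) 0.147 [275.5  24.4]
wrist (-80, 0) 0.15 [275.5  78.8]
side (-150, 100) 0.025 [261.3 217.4]
side (-150, -100) 0.025 [325.8 242.3]
side (-150, 0) 0.025 [293.2 229.7]
side (3, 0) 0.21 [317.1 153. ]
side (12, 0) 0.16 [316.9 160.4]
side (-38, 0) 0.147 [310.1 177.1]
side (-80, 0) 0.15 [304.5 188.9]
```

```bash
python3 - <<'E'
from h import *
c=arm.get_calibration('wrist');g=cv2.cvtColor(np.load('w7.npy'),cv2.COLOR_RGB2GRAY).astype(int)
th=np.radians(95.3);x=np.array([np.cos(th),np.sin(th)]);y=np.array([-x[1],x[0]]);o=np.array([.5324,.1666])
def br(u,v,z): p=plane(c,u,v,z)[:2]; return np.round([1000*(p-o)@x,1000*(p-o)@y],1)
for u in(236,250,300,312): print(u,[int(a) for a in g[0:70:2,u]])
print("r8",[int(a) for a in g[8,170:380:5]])
for u in(215,235,320,345):
    d=np.diff(g[165:200,u]);v=165+np.argmax(abs(d))+.5;print("front",u,v,d[int(v-165)],br(u,v,.025))
# handle top end (z=.15) column profile
print("h",[int(a) for a in g[20:130:3,276]])
E
```

```text
236 [196, 228, 229, 230, 231, 230, 185, 149, 140, 140, 141, 141, 139, 141, 139, 139, 137, 135, 137, 137, 138, 137, 140, 140, 140, 135, 113, 95, 95, 95, 96, 97, 96, 97, 97]
250 [44, 32, 32, 30, 32, 112, 229, 230, 230, 231, 226, 163, 145, 141, 141, 141, 142, 141, 134, 135, 134, 134, 135, 136, 138, 138, 137, 134, 133, 133, 133, 132, 132, 132, 134]
300 [39, 39, 38, 29, 28, 27, 35, 196, 226, 229, 230, 223, 149, 133, 130, 132, 132, 132, 133, 132, 133, 132, 132, 132, 132, 132, 131, 131, 132, 131, 130, 131, 132, 132, 133]
312 [29, 28, 28, 105, 227, 227, 222, 224, 222, 149, 134, 133, 133, 133, 133, 134, 134, 136, 135, 136, 135, 136, 136, 136, 136, 136, 138, 138, 138, 138, 139, 139, 139, 140, 125]
r8 [66, 69, 74, 67, 80, 148, 149, 150, 149, 150, 150, 138, 147, 231, 229, 204, 32, 30, 30, 32, 40, 40, 40, 40, 30, 29, 28, 27, 196, 222, 227, 138, 129, 166, 166, 239, 239, 240, 194, 111, 110, 109]
front 215 179.5 -33 [-147.3   72.8]
front 235 179.5 -35 [-147.2   49.1]
front 320 178.5 -42 [-145.8  -51.5]
front 345 177.5 -41 [-144.5  -81.2]
h [38, 41, 41, 42, 41, 42, 43, 44, 44, 45, 45, 46, 46, 47, 46, 47, 50, 49, 49, 50, 46, 40, 40, 40, 41, 40, 41, 41, 43, 43, 43, 71, 179, 179, 180, 180, 180]
```

```bash
python3 - <<'E'
from h import *
from scipy.optimize import least_squares
c=arm.get_calibration('wrist')
th=np.radians(95.3);x=np.array([np.cos(th),np.sin(th)]);y=np.array([-x[1],x[0]]);o=np.array([.5324,.1666])
def br(u,v,z,c=c): p=plane(c,u,v,z)[:2]; return np.array([1000*(p-o)@x,1000*(p-o)@y])
for z in(.147,):
    P=np.array([br(u,v,z) for u,v in((236,12.5),(250,21),(300,23.5),(312,17.5))])
    s=least_squares(lambda q:np.hypot(*(P-q).T)-50,[12,0]);print(z,P.round(1).tolist(),s.x,s.fun.round(2))
    L=np.array([br(u,v,.16) for u,v in((250,10),(300,13),(312,5.5))])
    s=least_squares(lambda q:np.hypot(*(L-q).T)-42.6,[12,0]);print("lid",s.x,s.fun.round(2))
print("handle end z.15",br(276,114,.06),br(276,80,.15))
# side view: bright rim around jug
cs=arm.get_calibration('side');b=cv2.cvtColor(np.load('s7.npy'),cv2.COLOR_RGB2GRAY).astype(int)
np.set_printoptions(linewidth=250)
print(b[150:200:2,285:345:2])
E
```

```text
0.147 [[-26.8, 30.2], [-33.2, 19.5], [-35.0, -18.5], [-30.5, -27.6]] [12.05449349 -1.38624711] [ 0.08 -0.12  0.09 -0.05]
lid [ 4.82095107 -1.39212328] [-0.08  0.29 -0.25]
handle end z.15 [-79.98582804   0.37479206] [-78.75509005  -0.34667445]
[[207 178 128 193 225 223 141 211 223 207  99  83  59  59  98 124 134 133 135 137 138 136 134 136 139 135 136 135 127 100]
 [227 225 209 134 194 225 219 146 217 217 187  57  39  34  38  51  69 116 123 134 136 140 136 135 137 137 137 133 109  98]
 [227 226 226 223 138 202 222 215 159 213 212 143  44  34  39  39  39  36  51  71 120 122 131 134 136 132 134 129 101  99]
 [225 226 226 225 209 126 203 218 206 138 207 198 105  36  32  41  41  41  39  38  41  51  74 110 127 134 136 124 101  97]
 [227 225 226 224 220 167 129 203 211 169 177 199 193  60  26  36  32  30  31  35  39  29  45  52 114 112 116 103  98  98]
 [226 224 224 221 220 189 148 140 203 205 154 168 187 152  30  35  27  28  27  31  39  38  43  44 124 100  99  98 101  96]
 [225 224 221 220 216 210 187 137 150 200 191 117 176 165  93  32  32  40  29  43  40  40  39  37 116 106  99  99  97 1
[... 1518 characters left out ...]
164  47  43 115 133 131 132 133 132 135 133 131 127 120  91 129 131 164 190 189 190]
 [147 138 124 124 161 180 164 123 138 198  39  41 118 129 132 136 132 134 136 134 131 126 114  98 132 161 190 189 191 190]
 [137 124 120 170 176 152 118 125 138 205  39  36  43 119 133 133 134 132 133 135 132 127  97 124 143 188 192 190 189 191]
 [138 130 178 177 152 120 113 125 135 194  34  33  45 127 132 133 132 133 135 129 127 108 107 161 187 190 192 189 190 192]
 [145 175 160 141 116 118 114 121 144 146  27  34  79 131 134 132 132 132 135 130 102  98 159 189 190 190 190 192 191 182]
 [121 126 117 118 115 115 117 120 162 105  33  58 105 124 131 134 135 125 122  91 114 162 190 191 188 190 190 190 192 166]]
```

```bash
python3 - <<'E'
from h import *
from scipy.optimize import least_squares
th=np.radians(95.3);x=np.array([np.cos(th),np.sin(th)]);y=np.array([-x[1],x[0]]);o=np.array([.5324,.1666])
cs=arm.get_calibration('side')
def br(u,v,z): p=plane(cs,u,v,z)[:2]; return np.array([1000*(p-o)@x,1000*(p-o)@y])
P=np.array([br(u,v,.147) for u,v in((315,179.3),(317,179.3),(321,179),(325,177.8),(329,175.2),(331,173.2),(333,170.8))])
s=least_squares(lambda q:np.hypot(*(P-q).T)-50,[12,0]);print(s.x,s.fun.round(2))
b=cv2.GaussianBlur(cv2.cvtColor(np.load('s7.npy'),cv2.COLOR_RGB2GRAY),(3,3),0).astype(float)
# base front top edge along lines parallel to brewer x, at several y
for yy in(70,40,-40,-70):
    q=[proj(cs,np.r_[o+x*t/1e3+y*yy/1e3,.025]) for t in np.arange(-165,-134,.5)]
    q=np.array(q,np.float32);v=cv2.remap(b.astype(np.float32),q[:,0].copy(),q[:,1].copy(),cv2.INTER_LINEAR).ravel()
    d=v[4:]-v[:-4];i=np.argmax(abs(d));print(yy,"front at",-165+.5*(i+2),d[i])
# plate front arc visible?
for yy in(-45,-50,45,50):
    q=np.array([proj(cs,np.r_[o+x*t/1e3+y*yy/1e3,.025]) for t in np.arange(-60,0,.5)],np.float32)
    v=cv2.remap(b.astype(np.float32),q[:,0].copy(),q[:,1].copy(),cv2.INTER_LINEAR).ravel();d=v[4:]-v[:-4];i=np.argmin(d);print(yy,"plate",-60+.5*(i+2),d[i],"exp",11-np.sqrt(58**2-yy**2))
E
```

```text
[ 8.92135127 -0.68635455] [ 0.18 -0.14  0.08  0.15 -0.33 -0.39  0.52]
70 front at -150.5 8.2421875
40 front at -149.0 7.875
-40 front at -135.5 -19.546875
-70 front at -137.0 -19.506836
-45 plate -23.0 -5.7148438 exp -25.592348927063973
-50 plate -22.5 -8.105469 exp -18.393876913398138
45 plate -16.5 -5.375 exp -25.592348927063973
50 plate -28.5 -6.21875 exp -18.393876913398138
```

The wrist and side cameras both put the jug at brewer x ≈ +9, barely past the click. I'll regrasp the handle and nudge it about 3 mm to centre it in the window.

```bash
python3 -c "
from h import *
go(.5404,.0985,.110)"
```

```text
t 17.3 pos [ 0.5528 -0.0325  0.2046] yawy 5.4 z [-0.019  0.208 -0.978] d [109.   -0.2 120. ] w 0.06085107220778435 F [-1.2 -0.1  0.2] g 0.0
```

move_arm --commands '[[[35,0,0],[0,0,0]],[[40,0,0],[0,0,0]],[[33,0,30],[0,0,0]],[[0,0,30],[0,0,0]],[[0,0,0],[0,0,0]]]'

```text
t: 17.8
eef_pos: [0.5393, 0.0873, 0.1655]
orientation: [[-0.095, 0.995, -0.025], [0.974, 0.098, 0.207], [0.208, -0.005, -0.978]]
contact_force: [-0.3, -0.7, 0.8]
grip_width: 0.0612
grasp_force: 0.0
```

move_arm --commands '[[[0,0,25],[0,0,0]],[[0,0,20],[0,0,0]],[[0,0,10],[0,0,0]],[[0,0,5],[0,0,0]],[[0,0,0],[0,0,0]]]'

```text
t: 18.3
eef_pos: [0.541, 0.0961, 0.1102]
orientation: [[-0.09, 0.996, -0.019], [0.974, 0.092, 0.207], [0.208, 0.0, -0.978]]
contact_force: [0.2, -0.2, -0.5]
grip_width: 0.0612
grasp_force: 0.0
```

```bash
python3 -c "
from h import *
go(.5404,.0985,.110)"
```

```text
t 18.3 pos [0.541  0.0961 0.1102] yawy 5.3 z [-0.019  0.207 -0.978] d [ 2.3 -0.4  0.7] w 0.06117046148061321 F [ 0.2 -0.2 -0.5] g 0.0
```

move_arm --commands '[[[0,0,0],[0,0,0]],[[0,0,0],[0,0,0]],[[0,0,0],[0,0,0]],[[0,0,0],[0,0,0]],[[0,0,0],[0,0,0]]]' --grip -1 --squeeze 15

```text
t: 18.8
eef_pos: [0.5408, 0.0963, 0.1098]
orientation: [[-0.09, 0.996, -0.019], [0.974, 0.092, 0.207], [0.208, 0.0, -0.978]]
contact_force: [0.3, -0.1, -0.2]
grip_width: 0.0288
grasp_force: 0.0
```

move_arm --commands '[[[0,0,0],[0,0,0]],[[0,0,0],[0,0,0]],[[0,0,0],[0,0,0]],[[0,0,0],[0,0,0]],[[0,0,0],[0,0,0]]]'

```text
t: 19.3
eef_pos: [0.5408, 0.0963, 0.1097]
orientation: [[-0.09, 0.996, -0.019], [0.974, 0.092, 0.207], [0.208, 0.0, -0.978]]
contact_force: [-0.1, -0.3, 1.3]
grip_width: 0.0118
grasp_force: 15.0
```

move_arm --commands '[[[2,0,0.4],[0,0,0]],[[1,0,0.2],[0,0,0]],[[1,0,0.2],[0,0,0]],[[0,0,0],[0,0,0]],[[0,0,0],[0,0,0]]]'

```text
t: 19.8
eef_pos: [0.5406, 0.0993, 0.1097]
orientation: [[-0.089, 0.996, -0.018], [0.974, 0.091, 0.206], [0.207, 0.0, -0.978]]
contact_force: [-0.2, -5.2, 1.9]
grip_width: 0.012
grasp_force: 15.0
```

move_arm --commands '[[[0,0,0],[0,0,0]],[[0,0,0],[0,0,0]],[[0,0,0],[0,0,0]],[[0,0,0],[0,0,0]],[[0,0,0],[0,0,0]]]' --grip 0.4

```text
t: 20.3
eef_pos: [0.5403, 0.1006, 0.1097]
orientation: [[-0.09, 0.996, -0.019], [0.974, 0.092, 0.207], [0.208, -0.0, -0.978]]
contact_force: [-0.1, -0.4, 0.1]
grip_width: 0.0441
grasp_force: 0.0
```

move_arm --commands '[[[0,0,0],[0,0,0]],[[0,0,0],[0,0,0]],[[0,0,-20],[0,0,0]],[[0,0,-35],[0,0,0]],[[0,0,-35],[0,0,0]]]'

```text
t: 20.8
eef_pos: [0.5417, 0.0814, 0.1985]
orientation: [[-0.09, 0.996, -0.02], [0.974, 0.092, 0.207], [0.208, -0.001, -0.978]]
contact_force: [0.7, 0.1, -0.2]
grip_width: 0.0606
grasp_force: 0.0
```

move_arm --commands '[[[-30,0,-30],[0,0,0]],[[-40,0,0],[0,0,0]],[[-40,0,0],[0,0,0]],[[0,0,0],[0,0,0]],[[0,0,0],[0,0,0]]]'

```text
t: 21.3
eef_pos: [0.5525, -0.0324, 0.204]
orientation: [[-0.088, 0.996, -0.019], [0.974, 0.09, 0.207], [0.208, -0.0, -0.978]]
contact_force: [0.0, 0.2, 0.1]
grip_width: 0.061
grasp_force: 0.0
```

```bash
python3 - <<'E'
from h import *
a=np.load('w7.npy');go(.5528,-.0325,.2046);im=arm.read_camera('wrist');c=arm.get_calibration('wrist');b=arm.read_camera('side')
th=np.radians(95.3);x=np.array([np.cos(th),np.sin(th)]);y=np.array([-x[1],x[0]]);o=np.array([.5324,.1666])
g=cv2.cvtColor(im,cv2.COLOR_RGB2GRAY).astype(int)
for u in(236,250,300,312):
    d=np.diff(g[:40,u]); v=np.argmin(d[3:])+3.5; p=plane(c,u,v,.147)[:2]; P=1000*np.array([(p-o)@x,(p-o)@y]); print(u,v,d[int(v)],P.round(1),"X",(P[0]+np.sqrt(2500-(P[1]+1.2)**2)).round(1))
# side: shift of the jug since s7
s0=cv2.cvtColor(np.load('s7.npy'),cv2.COLOR_RGB2GRAY);s1=cv2.cvtColor(b,cv2.COLOR_RGB2GRAY)
cs=arm.get_calibration('side');sl=np.s_[170:186,310:335]
sh=cv2.phaseCorrelate(np.float32(s0[sl]),np.float32(s1[sl]),cv2.createHanningWindow((25,16),cv2.CV_32F));print("side shift px",sh,"mm->px",proj(cs,np.r_[o+x*.003,.147])-proj(cs,np.r_[o,.147]))
E
```

```text
t 21.3 pos [ 0.5525 -0.0324  0.204 ] yawy 5.2 z [-0.019  0.207 -0.978] d [ 0.   0.3 -0.6] w 0.06100375447973882 F [0.  0.2 0.1] g 0.0
236 10.5 -32 [-24.1  30. ] X 14.9
250 19.5 -37 [-30.9  19.4] X 14.6
300 21.5 -41 [-32.4 -18.5] X 14.5
312 15.5 -43 [-27.9 -27.6] X 14.6
side shift px ((0.7167777586326167, -0.9011969900892911), 1.019882756471634) mm->px [ 0.38655461 -0.84753557]
```

The jug has moved on 3 mm to x ≈ +12, and the hand is clear of it.

```bash
python3 -c "
from h import *
print(arm.hand_in())"
```

```text
the job is handed in; nothing more can be done
None
```

I handed the job in at about 21 s: the jug stands let go on the warming plate at brewer x ≈ +12 mm by camera (click window +8 to +17), about 1 mm off centre with its handle pointing out of the front; the lever and switch weren't visible, so the click isn't confirmed directly.

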